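Roll a sample jar up the reader chute into its seat

TASK

With the fingertips, push the amber jar up its sloping gutter, over the crest at the top and into the dip against the blue end stop, so that it stays there and does not roll back when you move away. Push it steadily, without flicking, lifting or carrying it, and leave the white jar in the other lane and the things standing around the chute where they are.

Things in the scene. Friction and masses are not known exactly. Their poses are not given: they have to be found in the camera images.
- gutter: Fixed aluminium gutter sloping up at 9 degrees, 304 mm long, two lanes 80 mm wide centred at y = +43 and -43 mm. Origin: on its floor, centre line, low end, 28 mm above the bench; x uphill along the floor (between ahead-left and back-left of the robot), y across to the left looking uphill, z square to the floor. Walls 6 mm thick, 23 mm high; a lip 16 mm high closes the low end at x = 0.
- low_stop (a point): On the gutter's floor and centre line at x = 90 mm, level with the uphill faces of the low stop: in each lane two aluminium tabs 32 mm high, 14 mm wide, 6 mm thick, one by each wall, leaving a gap of 52 mm in the middle through which fingers can reach the jar. A jar at the low rest leans on them, its axis at x = 115 mm. Below them the lane is empty.
- crest (a point): On the gutter's floor and centre line at x = 245 mm: the crest. Beyond it the floor (grey) falls 8 degrees below level, 17 degrees against the slope, down to the end stop: the seat, which keeps a jar by its own weight. A seated jar's axis lies at x = 279, z = 16 mm in the gutter's frame. Between low stop and crest nothing holds a jar: let go, it rolls back down.
- end_stop (a point): On the gutter's centre line at x = 304 mm, z = 0, on the inner face of the blue end stop, which rises 45 mm above this point across both lanes. Behind it stands the reader's white housing, lower than the stop. A seated jar touches the stop.
- amber_jar: The jar to push: smooth amber glass, black cap, 50 mm in diameter, 72 mm long, 0.17 to 0.35 kg, lying across one of the lanes (which one varies) at the low rest, free to roll and slide (friction on the gutter about 0.3). Origin: its centre, on its axis, 25 mm above the gutter's floor; y runs along the jar towards the cap, across the lane; x and z turn as it rolls. Pushing it up takes under 5 N.
- white_jar: Same size of jar, white plastic with a blue cap, at the low rest of the other lane; to be left alone (not moved by more than 15 mm). Origin: its centre.
- reagent_bottle: White reagent bottle with blue cap, standing loose on the bench beside the chute, 56 mm in diameter, 125 mm tall; to be left alone (within 20 mm). Origin: centre of its underside.
- tip_box: Blue box with green lid, 102 x 72 x 50 mm, loose on the bench on the other side of the chute; to be left alone (within 20 mm). Origin: centre of its underside.
- steel_weight: Upright steel cylinder weight, 36 mm in diameter, 45 mm tall, loose on the bench to the robot's right of the chute; to be left alone (within 20 mm). Origin: centre of its underside.
Not all that is in view belongs to the job. There is more than one size of the amber_jar; the job needs the middle-sized.

How it is judged:
At the end, for the whole second after the job is handed in: The amber jar lies still in its top seat: axis at x 273 to 284 mm and z 11 to 21 mm in the gutter's frame, within 0.15 rad of straight across, slower than 0.02 m/s; the white jar within 15 mm, bottle, box and weight within 20 mm of where they stood (x of amber_jar in the frame of gutter between 0.273 and 0.284 m and z of amber_jar in the frame of gutter between 0.011 and 0.021 m and linear speed of amber_jar below 0.02 m/s and angle between the y axis of amber_jar and the y axis of gutter, either way round below 0.15 rad and distance of white_jar from where it was at the start of the episode below 0.015 m and distance of each of reagent_bottle, tip_box, steel_weight from where it was at the start of the episode below 0.02 m); the robot touches nothing.
It fails at once if the amber jar is lifted off the gutter (axis more than 42 mm above its floor) (z of amber_jar in the frame of gutter above 0.042 m).
It fails at once if the amber jar is flicked (faster than 0.7 m/s) (linear speed of amber_jar above 0.7 m/s).
It fails at once if the white jar is moved by more than 15 mm (distance of white_jar from where it was at the start of the episode above 0.015 m).
It fails at once if the reagent bottle, tip box or steel weight is moved by more than 20 mm or tipped over (distance of any of reagent_bottle, tip_box, steel_weight from where it was at the start of the episode above 0.02 m or angle between any of reagent_bottle, tip_box, steel_weight's own z axis and vertical above 0.3 rad).
It also fails if it takes over 40 s, if anything falls off the work surface, if the arm or the gripper's body presses on something with over 40 N, if the wrist force passes 120 N, or if a joint passes its speed limit or range.

ROBOT

A 6-joint arm with a two-finger parallel gripper is mounted at the origin on the work surface. World frame = base frame: x ahead of the robot, y to its left, z up, the work surface at z = 0. Lengths are in m, angles in rad, forces in N, time in s.
With the tool pointing down it reaches from about 0.375 to 0.9 m from the base axis. Payload 3.1 kg.
Tool frame: the origin (TCP) lies between the finger pads; the fingertips stand 22 mm ahead of it and the grasp point (between the pads) lies 3 mm ahead of it; z points along the fingers, y is the line along which they close (so a half turn about z gives the same grasp; the last joint's range is limited). The gripper opens to 87 mm and grips with 3 to 60 N. Pads are 19 mm wide; open, the fingers measure 117 mm over their backs; the gripper's body (75 mm by 190 mm) begins 51 mm behind the grasp point.
Start: joints at [0.924, 0.527, 1.433, -0, 1.181, -0.178], TCP at [0.282, 0.558, 0.245] pointing down, gripper open.
Joint ranges: [-3.08, 3.08], [-0.75, 2.2], [0.22, 2.44], [-1.43, 4.57], [0, 2.65], [-2.85, 2.85]. Speed limits (rad/s): [2.79, 2.79, 3.14, 3.14, 3.14, 3.14].

INTERFACE

Orientations are given as a unit quaternion [x, y, z, w].
In Python, from rig import get_obs, camera, get_calibration, hand_in, cut_out gives the robot as it stands.
- The arm moves only by the shell command python3 -m inch 'ROWS' [OPENING] [FORCE]. ROWS is JSON, one flat list of numbers, 6 for each row, row after row: the shift along the tool's x, y, z scaled (see below), then the turn, a rotation vector about the tool's x, y, z scaled (see below). A call has 1 to 20 rows; each row is the pose to reach, as a shift and turn from the pose commanded when the call began, along the tool's axes at that moment; what a row does not reach only later rows make up. The controller multiplies each number of a shift by 0.08 m and each number of a turn by 90 degrees. A row lasts 1/12 s, in which the tool goes at most 41.7 mm and 7.16 degrees, less where a joint would pass 70% of its speed; a pose out of reach is approached as far as the arm can. A call with a number of a shift or a turn outside -1 to 1 is refused whole. A call with a gripper value outside its range is refused whole. OPENING is the finger opening in mm, from 0 to 87, set as the call begins (- or left out, the last holds). The fingers move at their own pace and stop on an object; FORCE is the grip in N (left out, the last holds). Time passes only in rows, so rows that repeat a pose let the fingers close. It gives the time, the measured TCP pose, the force, the opening and the grip force at its end, in the units of the state.
- get_obs(): the state, without advancing time (a new reading comes with each control period).
- camera(name): name is "scene" or "top" or "wrist"; returns the picture (400x640x3 uint8, red, green, blue); there is no depth.
- get_calibration(name): a dict with "vertical_fov" (degrees; the focal length in pixels is half the picture's height over the tangent of half this angle, whatever the lens; pixels are square), "cx", "cy" (the principal point, pixels), "D" ([k1, k2, p1, p2, k3] as OpenCV has them; the pictures are not rectified), "T" (4x4, takes a point from camera to world coordinates). Camera axes: x right, y down, z forward; pixel columns grow to the right and rows downward; lengths in m; the calibration is good to about 2 mm. A picture is of the moment at which its call begins: read the wrist's pose just before it. get_calibration takes no time and is no camera call; for the wrist camera it gives the pose at the moment of the call.
- hand_in(): hands the job in; it is judged then, once.
Trained networks look in the newest picture that a camera, given by its name, has taken for a name from the list of things; names that differ only in an ending like _2 or _b are one class to them, and where a whole thing is asked for, a point or a joint stands for the part that bears it (a point fixed in the world has none). Each returns a list of dicts, best first, with "conf" (0 to 1); they miss things now and then, are a little off and sometimes report something else, mostly with a low value. They report only what shows in the picture. A call takes as long as a camera call. They do not tell look-alikes from the thing itself.
- cut_out(camera, thing): "region" (400x640 bool, what is visible of it) and "bbox" ([left, top, right, bottom] in pixels, round what is visible of it).
The state is a dict: "time": time; "q": joint angles; "joint_velocities": joint speeds; "joint_torque": joint torques, N m; "position": TCP position; "tool_rot": TCP orientation; "ft_force": force on the tool from outside, world axes, zero at the start; "moment": the same for the moment, N m; "grip_width": finger opening in m; "grip_force": force on a finger pad.
Only numpy, scipy, OpenCV 4.12 (cv2) and the standard library are available. Lean on these libraries where they do the work, as an engineer would, in place of code of your own. Each camera call takes 0.05 s, during which the arm holds its last target. There are 200 camera calls.

## Working session

There is one attempt and no reset: what is moved stays moved. The work goes in short steps, Python scripts to look and compute and a shell command to move; the robot and the scene stay as the last step left them, time stands still between calls to the robot, and variables do not carry over. Pictures are saved under pics/ and viewed, at most 10 in all, crops included, and the job is handed in when it is done.

```bash
mkdir -p pics; ls
python3 - <<'E'
from rig import *
import cv2,numpy as np
for c in ["scene","top"]:
    im=camera(c); cv2.imwrite(f"pics/{c}0.png",im[:,:,::-1])
    k=get_calibration(c); print(c,k["vertical_fov"],k["cx"],k["cy"],k["D"],np.round(k["T"],3).tolist())
    for t in ["gutter","amber_jar","white_jar","end_stop","reagent_bottle","tip_box","steel_weight"]:
        print(t,[(r["bbox"],round(r["conf"],2)) for r in cut_out(c,t)][:4])
print(get_obs())
E
```

```text
pics
scene 46.32734918239707 319.48021227940615 197.39690841360576 [-0.12620123  0.          0.          0.          0.        ] [[-0.163, 0.691, -0.704, 1.12], [0.987, 0.106, -0.124, 0.093], [-0.011, -0.715, -0.699, 0.634], [0.0, 0.0, 0.0, 1.0]]
gutter [([278.5, 132.4, 473.4, 256.3], 0.62)]
amber_jar [([176.3, 252.6, 251.2, 320.6], 0.98), ([333.2, 184.5, 369.6, 232.3], 0.82)]
white_jar [([326.9, 152.7, 361.6, 190.4], 0.82)]
end_stop [([276.9, 133.9, 475.3, 254.7], 0.78)]
reagent_bottle [([318.0, 248.0, 360.6, 323.0], 0.55)]
tip_box [([338.9, 135.5, 393.8, 157.3], 0.87)]
steel_weight [([223.8, 217.9, 245.0, 247.2], 0.82)]
top 49.147497737237124 317.86655205359267 200.1345017391455 [-0.00600528  0.          0.          0.          0.        ] [[0.015, -0.982, 0.191, 0.422], [-1.0, -0.013, 0.012, -0.016], [-0.009, -0.191, -0.982, 0.862], [0.0, 0.0, 0.0, 1.0]]
gutter [([174.6, 166.8, 371.4, 302.0], 0.59)]
amber_jar [([272.1, 180.5, 306.2, 222.7], 0.74), ([229.2, 101.0, 254.1, 129.9], 0.72)]
white_jar [([281.8, 225.4, 318.5, 270.5], 0.77)]
end_stop [([174.8, 168.0, 366.7, 298.5], 0.78)]
reagent_bottle []
tip_box [([252.0, 292.3, 309.0, 339.9], 0.62)]
steel_weight [([382.2, 179.5, 402.7, 199.6], 0.93)]
{'time': 0.8, 'q': array([ 9.24492869e-01,  5.27438899e-01,  1.43271290e+00, -1.01822690e-05,
        1.18142819e+00, -1.78484492e-01]), 'joint_velocities': array([-0.00061409,  0.00041484,  0.00062328, -0.00160281,  0.00122669,
       -0.0030752 ]), 'joint_torque': array([-4.09140557e-04, -4.39948475e+01, -1.76973528e+01,  6.34696847e-02,
        5.03724581e-02, -2.93589562e-05]), 'position': array([0.28178341, 0.5578335 , 0.24458186]), 'tool_rot': array([2.31780424e-01, 9.72768130e-01, 3.91209250e-06, 6.85254226e-06]), 'ft_force': array([ 0.24988167,  0.30980475, -1.03307187]), 'moment': array([0.00294925, 0.04454738, 0.03292688]), 'grip_force': 0.0, 'grip_width': 0.0869311250947486}
```

View pics/scene0.png

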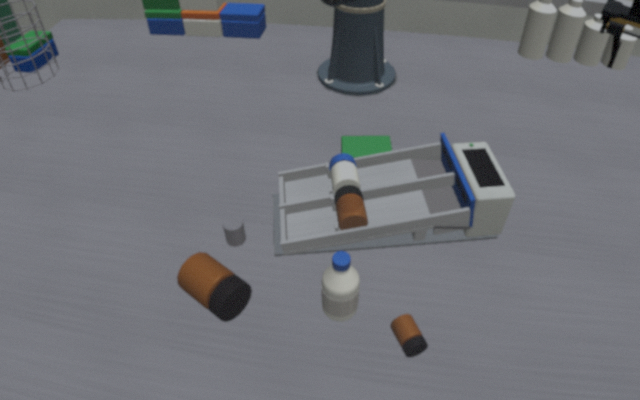

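View pics/top0.png

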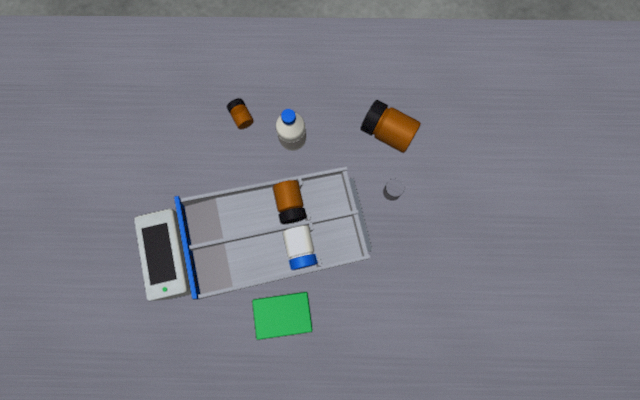

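The pictures show the gutter running uphill towards +y. The amber jar, with its black cap, is in the far lane (gutter y = -43) at top (289,201), and the white jar is in the near lane at (299,247). The bigger and smaller amber jars on the bench are decoys. Next I'll fit the gutter pose.

```bash
cat > h.py <<'E'
import numpy as np,cv2
from scipy.spatial.transform import Rotation as R
from rig import *
def proj(c,P,k=None):
    k=k or get_calibration(c); f=200/np.tan(np.radians(k["vertical_fov"]/2))
    T=np.linalg.inv(k["T"]); K=np.array([[f,0,k["cx"]],[0,f,k["cy"]],[0,0,1.]])
    return cv2.projectPoints(np.atleast_2d(P).astype(float),cv2.Rodrigues(T[:3,:3])[0],T[:3,3],K,np.array(k["D"],float))[0][:,0]
def gut(p):  # x,y,yaw -> R,t
    return R.from_euler("ZY",[p[2],-np.radians(9)]).as_matrix(),np.array([p[0],p[1],.028])
def g2w(p,P):
    Rm,t=gut(p); return np.atleast_2d(P)@Rm.T+t
E
python3 - <<'E'
from h import *
from scipy.optimize import least_squares
# wall-top corners & end-stop top corners (gutter frame)
G={"top":([[-.006,-.089,.023],[-.006,.089,.023],[.304,-.089,.045],[.304,.089,.045]],[[346,169],[369,257],[178,197],[196,297]]),
   "scene":([[0,.089,.023],[0,-.089,.023],[.304,.089,.045],[.304,-.089,.045]],[[279,172],[283,243],[443,137],[473,211]])}
def f(p): return np.concatenate([(proj(c,g2w(p,a))-np.array(b)).ravel() for c,(a,b) in G.items()])
s=least_squares(f,[.4,-.08,1.6],loss="soft_l1"); p=s.x
print(p,np.round(f(p).reshape(-1,2),1).tolist())
np.save("p.npy",p)
L=[]
for y in(-.089,-.083,-.003,.003,.083,.089): L.append([[0,y,.023],[.304,y,.023]])
L+=[[[.245,-.083,0],[.245,.083,0]],[[.304,-.089,.045],[.304,.089,.045]],[[0,-.083,.016],[0,.083,.016]]]
for jy in(-.043,.043): L+=[[[.115,jy-.036,.05],[.115,jy+.036,.05]]]
for y in(-.083,-.017,.017,.083): L.append([[.09,y,0],[.09,y,.032]])
out=[]
for c,(u,v) in {"top":(150,140),"scene":(260,110)}.items():
    im=cv2.resize(cv2.imread(f"pics/{c}0.png")[v:v+180,u:u+250],None,fx=3,fy=3)
    for l in L:
        q=((proj(c,g2w(p,l))-[u,v])*3+1).astype(int); cv2.line(im,tuple(map(int,q[0])),tuple(map(int,q[1])),(0,255,255),1)
    out.append(im)
cv2.imwrite("pics/ov.png",cv2.resize(np.vstack(out),None,fx=.55,fy=.55,interpolation=cv2.INTER_AREA))
Rm,t=gut(p)
for nm,P in {"jar":[.115,-.043,.025],"seat":[.279,-.043,.016],"stop":[.09,-.043,0]}.items(): print(nm,g2w(p,[P]))
E
```

```text
[ 0.558601   -0.06931677  1.81527079] [[-0.8, -2.8], [-0.8, 0.0], [0.1, -3.0], [-0.0, -0.9], [1.9, -1.2], [0.3, -0.5], [-3.4, -4.1], [-3.6, -10.5]]
jar [[0.57377635 0.04750336 0.07068217]]
seat [[0.53422867 0.20603373 0.08744823]]
stop [[0.5788064  0.02733995 0.0420791 ]]
```

View pics/ov.png

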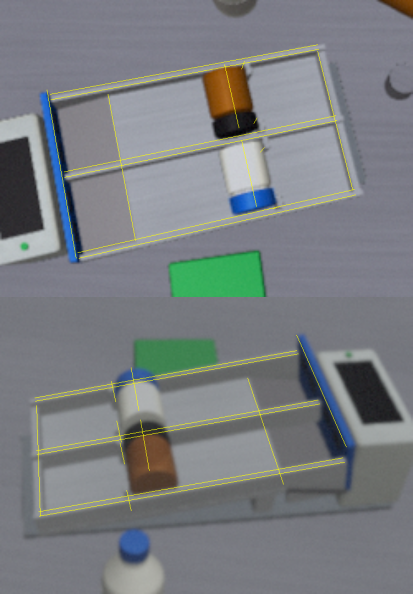

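The overlay sits on the walls and crest to within 2–3 px. One scene corner was badly picked: the stop's far top corner is at (472,225), not (473,211). I'll refit and compute the tool geometry.

Run:
```python
from h import *
from scipy.optimize import least_squares
G={"top":([[-.006,-.089,.023],[-.006,.089,.023],[.304,-.089,.045],[.304,.089,.045]],[[345.5,168.5],[367,255.5],[176.5,196.5],[196,297.5]]),
   "scene":([[-.006,.089,.023],[-.006,-.089,.023],[.304,.089,.045],[.304,-.089,.045]],[[279,172],[282,244],[441.5,134],[472,225]])}
def f(p): return np.concatenate([(proj(c,g2w(p,a))-np.array(b)).ravel() for c,(a,b) in G.items()])
s=least_squares(f,[.55,-.08,1.8]); p=s.x
print(p,np.round(f(p).reshape(-1,2),1).tolist()); np.save("p.npy",p)
for nm,P in {"jar":[.115,-.043,.025],"seat":[.279,-.043,.016],"stop":[.09,-.043,0]}.items():
    w=g2w(p,[P])[0]; print(nm,w,np.hypot(*w[:2]),proj("top",w),proj("scene",w))
# steel weight/bottle base positions (rough, ray to z)
def ray(c,u,z):
    k=get_calibration(c);f=200/np.tan(np.radians(k["vertical_fov"]/2));T=k["T"]
    q=cv2.undistortPoints(np.array([[u]],float),np.array([[f,0,k["cx"]],[0,f,k["cy"]],[0,0,1.]]),np.array(k["D"],float))[0,0]
    d=T[:3,:3]@[q[0],q[1],1];return T[:3,3]+d*(z-T[2,3])/d[2]
print("weight",ray("top",[392.5,189.5],.025),"bottle cap",ray("top",[288,117],.125),"box",ray("top",[281,316],.05))
o=get_obs();M=R.from_quat(o["tool_rot"]).as_matrix();print(M.round(3))
print("uphill yaw",p[2], "tool x az",np.arctan2(M[1,0],M[0,0]),"tool y az",np.arctan2(M[1,1],M[0,1]))
```

```text
[ 0.56046886 -0.06698802  1.7957106 ] [[-0.6, -3.4], [-0.9, 0.8], [0.8, -6.9], [-3.0, -5.8], [0.7, 0.0], [-2.2, 0.1], [1.2, 1.4], [-1.0, -20.9]]
jar [0.57792618 0.04951294 0.07068217] 0.5800432800208952 [[287.85252563 198.73319721]] [[350.18996133 211.14133494]]
seat [0.54148676 0.2087865  0.08744823] 0.5803444794215195 [[198.00647039 215.63320236]] [[447.35786911 199.02428979]]
stop [0.5825609  0.02925501 0.0420791 ] 0.5832949996270091 [[299.65972173 199.40129348]] [[337.54035096 223.35015297]]
weight [ 0.60810343 -0.15095326  0.025     ] bottle cap [0.71580371 0.0490362  0.125     ] box [0.36669102 0.05743748 0.05      ]
[[-0.893  0.451  0.   ]
 [ 0.451  0.893  0.   ]
 [-0.     0.    -1.   ]]
uphill yaw 1.795710595399624 tool x az 2.673777552593705 tool y az 1.102981225923065
```

Run:
```python
from h import *
from scipy.optimize import least_squares
G={"top":([[-.006,-.089,.023],[-.006,.089,.023],[.304,-.089,.045],[.304,.089,.045]],[[345.5,168.5],[367,255.5],[177.5,197],[195.5,297]]),
   "scene":([[-.006,.089,.023],[-.006,-.089,.023],[.304,.089,.045]],[[279,172],[282,244],[442,135]])}
def f(p): return np.concatenate([(proj(c,g2w(p,a))-np.array(b)).ravel() for c,(a,b) in G.items()])
s=least_squares(f,[.55,-.08,1.8]); p=s.x
print(p,np.round(f(p).reshape(-1,2),1).tolist()); np.save("p.npy",p)
for nm,P in {"jar":[.115,-.043,.025],"seat":[.279,-.043,.016],"stop":[.09,-.043,0]}.items():
    w=g2w(p,[P])[0]; print(nm,w)
for c in("top","scene"):
    r=max(cut_out(c,"amber_jar"),key=lambda r:-abs(r["bbox"][0]-(272 if c=="top" else 333)))
    ys,xs=np.nonzero(r["region"]);print(c,xs.mean(),ys.mean(),proj(c,g2w(p,[[.115,-.043,.025]])))
```

```text
[ 0.55825364 -0.06710647  1.81961995] [[-1.7, -2.2], [0.2, 1.6], [-0.8, -2.1], [-0.5, -0.0], [-0.2, -0.6], [-0.6, -0.9], [-1.6, -2.5]]
jar [0.57292078 0.04977854 0.07068217]
seat [0.532684   0.20813542 0.08744823]
stop [0.57803848 0.0296372  0.0420791 ]
top 288.7621671258035 202.00367309458218 [[287.63106036 201.39555987]]
scene 350.0550381033023 207.58171041490263 [[350.69534231 209.03764346]]
```

```bash
cat > go.py <<'E'
import sys
from h import *
# target in gutter frame of fingertip centre (x,y,height over floor [m]); prints shift in units, turn about tool z in units
p=np.load("p.npy"); tg=np.array(list(map(float,sys.argv[1:4])))
o=get_obs();M=R.from_quat(o["tool_rot"]).as_matrix()
w=g2w(p,[tg])[0]+[0,0,.022]; d=w-o["position"]
yaw=np.arctan2(M[1,0],M[0,0])
print("t",o["time"],"target",w.round(4),"pos",o["position"].round(4),"shift units",(M.T@d/.08).round(3),"turn z units",round((yaw-p[2])/(np.pi/2),3),"tipg",((o["position"]-[0,0,.022]-gut(p)[1])@gut(p)[0]).round(4),"F",o["ft_force"].round(2))
E
for i in 1 2 3 4; do :; done
python3 -m inch '[-0.33,-0.22,0,0,0,0,-0.67,-0.45,0,0,0,0,-1,-0.68,0,0,0,0,-1,-0.68,0,0,0,0]' 8 10
python3 -m inch '[-0.33,-0.22,0,0,0,0,-0.67,-0.45,0,0,0,0,-1,-0.68,0,0,0,0,-1,-0.68,0,0,0,0]'
python3 -m inch '[-0.33,-0.22,0,0,0,0,-0.67,-0.45,0,0,0,0,-1,-0.68,0,0,0,0,-1,-0.68,0,0,0,0]'
python3 -m inch '[-0.33,-0.22,0,0,0,0,-0.67,-0.45,0,0,0,0,-1,-0.68,0,0,0,0,-1,-0.68,0,0,0,0]'
python3 -m inch '[-0.33,-0.22,0,0,0,0,-0.67,-0.45,0,0,0,0,-1,-0.68,0,0,0,0,-1,-0.68,0,0,0,0]'
python3 -m inch '[-0.33,-0.22,0,0,0,0.07,-0.67,-0.45,0,0,0,0.14,-1,-0.68,0,0,0,0.21,-1,-0.68,0,0,0,0.28,-1,-0.68,0,0,0,0.35,-1,-0.68,0,0,0,0.42,-1,-0.68,0,0,0,0.49,-1,-0.68,0,0,0,0.544,-1,-0.68,0,0,0,0.544]'
python3 go.py .072 -.043 .09
```

```text
time: 1.23
position: [0.3305, 0.4689, 0.2444]
tool_rot: [0.233, 0.972, -0.002, 0.0]
ft_force: [-0.0, 0.3, 1.0]
grip_width: 0.0678
grip_force: 0.0
time: 1.57
position: [0.3777, 0.385, 0.2446]
tool_rot: [0.234, 0.972, -0.001, 0.001]
ft_force: [-0.1, 0.1, -0.0]
grip_width: 0.0421
grip_force: 0.0
time: 1.9
position: [0.4251, 0.301, 0.2448]
tool_rot: [0.234, 0.972, -0.0, 0.001]
ft_force: [1.0, 0.2, 0.5]
grip_width: 0.0149
grip_force: 0.0
time: 2.23
position: [0.4725, 0.2166, 0.2449]
tool_rot: [0.234, 0.972, -0.0, 0.002]
ft_force: [0.0, -0.0, 0.0]
grip_width: 0.0081
grip_force: 0.0
time: 2.57
position: [0.5198, 0.1319, 0.2449]
tool_rot: [0.234, 0.972, -0.0, 0.002]
ft_force: [0.4, 0.3, -0.5]
grip_width: 0.0077
grip_force: 0.0
time: 3.32
position: [0.5629, 0.0519, 0.2445]
tool_rot: [0.614, 0.789, 0.0, -0.0]
ft_force: [-0.2, -0.4, 0.3]
grip_width: 0.0077
grip_force: 0.0
t 3.3167 target [ 0.5859 -0.0012  0.1502] pos [0.5629 0.0519 0.2445] shift units [-0.716  0.116  1.179] turn z units -0.001 tipg [ 0.1433 -0.0338  0.1742] F [-0.21 -0.43  0.35]
```

```bash
python3 -m inch '[-0.36,0.06,0,0,0,0,-0.716,0.116,0,0,0,0,-0.716,0.116,0.3,0,0,0,-0.716,0.116,0.6,0,0,0,-0.716,0.116,0.6,0,0,0,-0.716,0.116,0.6,0,0,0]'
python3 go.py .070 -.043 .014
python3 - <<'E'
from h import *
p=np.load("p.npy")
im=camera("wrist")[:,:,::-1].copy();k=get_calibration("wrist")
L=[[[0.09,y,0],[.09,y,.032]] for y in(-.083,-.069,-.017,-.003)]+[[[.0,y,.023],[.2,y,.023]] for y in(-.083,-.003)]+[[[.115,-.079,.05],[.115,-.007,.05]]]
for l in L:
    q=proj("wrist",g2w(p,l),k)
    if abs(q).max()<5000: cv2.line(im,*[tuple(map(int,a)) for a in q],(0,255,255),1)
cv2.imwrite("pics/w1.png",im)
im=camera("top"); cv2.imwrite("pics/t1.png",cv2.resize(im[120:320,140:440,::-1],None,fx=2,fy=2))
E
```

```text
time: 3.82
position: [0.5851, -0.002, 0.1955]
tool_rot: [0.613, 0.79, -0.001, -0.002]
ft_force: [0.0, 0.4, 0.6]
grip_width: 0.0078
grip_force: 0.0
t 3.8167 target [0.5834 0.0084 0.0748] pos [ 0.5851 -0.002   0.1955] shift units [0.127 0.017 1.509] turn z units 0.001 tipg [ 0.0786 -0.0421  0.1348] F [0.04 0.4  0.59]
```

View pics/w1.png

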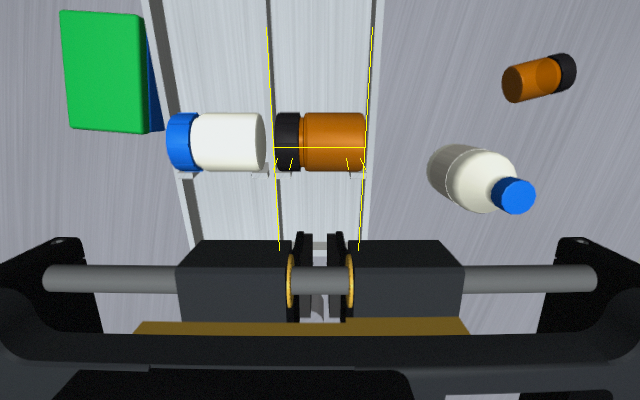

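The wrist view shows the amber jar at (320,142), lined up with the fingers. The overlay matches the lane walls at x≈278 and 360. The bottle, at (480,180), is well clear to the right. I'll descend behind the jar.

```bash
python3 -m inch '[0.06,0.01,0.4,0,0,0,0.12,0.01,0.8,0,0,0,0.12,0.01,1,0,0,0,0.12,0.01,1,0,0,0]'
python3 -m inch '[0,0,0.15,0,0,0,0,0,0.3,0,0,0,0,0,0.45,0,0,0,0,0,0.48,0,0,0,0,0,0.48,0,0,0]'
python3 go.py .150 -.043 .014
```

```text
time: 4.25
position: [0.5828, 0.0074, 0.1146]
tool_rot: [0.613, 0.79, -0.001, -0.002]
ft_force: [-1.2, 0.3, 0.2]
grip_width: 0.008
grip_force: 0.0
time: 4.67
position: [0.5841, 0.0063, 0.0774]
tool_rot: [0.614, 0.789, -0.0, -0.001]
ft_force: [0.2, -0.2, -1.4]
grip_width: 0.0082
grip_force: 0.0
t 4.6667 target [0.564  0.085  0.0873] pos [0.5841 0.0063 0.0774] shift units [ 1.015 -0.002 -0.123] turn z units -0.0 tipg [ 0.0683 -0.0431  0.0169] F [ 0.15 -0.24 -1.44]
```

```bash
python3 -m inch '[0.05,0,0,0,0,0,0.1,0,-0.01,0,0,0,0.15,0,-0.02,0,0,0,0.2,0,-0.025,0,0,0,0.25,0,-0.03,0,0,0,0.3,0,-0.04,0,0,0,0.35,0,-0.05,0,0,0,0.4,0,-0.055,0,0,0,0.45,0,-0.06,0,0,0,0.5,0,-0.07,0,0,0,0.55,0,-0.08,0,0,0,0.6,0,-0.085,0,0,0,0.65,0,-0.095,0,0,0,0.7,0,-0.1,0,0,0,0.75,0,-0.11,0,0,0,0.8,0,-0.12,0,0,0,0.85,0,-0.125,0,0,0,0.9,0,-0.135,0,0,0,0.95,0,-0.14,0,0,0,1,0,-0.15,0,0,0]'
python3 go.py .238 -.043 .014
python3 - <<'E'
from h import *
im=camera("wrist")[:,:,::-1]; cv2.imwrite("pics/w2.png",im)
E
```

```text
time: 6.33
position: [0.5647, 0.0843, 0.0902]
tool_rot: [0.614, 0.789, -0.0, -0.0]
ft_force: [-0.5, -1.0, 0.1]
grip_width: 0.0077
grip_force: 0.4
t 6.3333 target [0.5426 0.1692 0.1011] pos [0.5647 0.0843 0.0902] shift units [ 1.097 -0.007 -0.136] turn z units -0.0 tipg [ 0.1496 -0.0436  0.017 ] F [-0.5  -0.96  0.1 ]
```

View pics/w2.png

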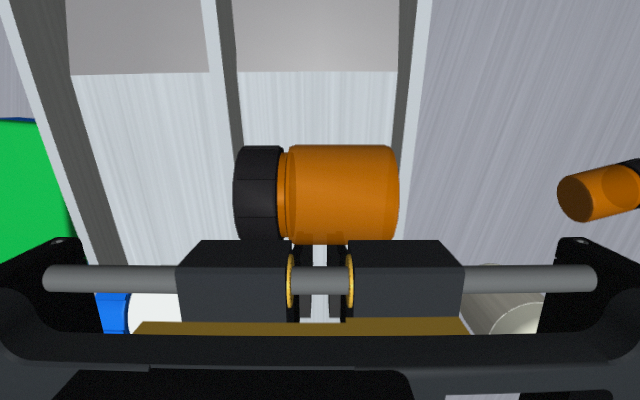

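The jar at (318,193) rides straight against the fingers, and the grey seat starts at row 72. I'll keep pushing over the crest.

```bash
python3 -m inch '[0.05,0,-0.01,0,0,0,0.1,0,-0.015,0,0,0,0.15,0,-0.025,0,0,0,0.2,0,-0.03,0,0,0,0.25,0,-0.04,0,0,0,0.3,0,-0.045,0,0,0,0.35,0,-0.055,0,0,0,0.4,0,-0.06,0,0,0,0.45,0,-0.07,0,0,0,0.5,0,-0.075,0,0,0,0.55,0,-0.08,0,0,0,0.6,0,-0.09,0,0,0,0.65,0,-0.095,0,0,0,0.7,0,-0.1,0,0,0,0.75,0,-0.11,0,0,0,0.8,0,-0.115,0,0,0,0.85,0,-0.125,0,0,0,0.9,0,-0.13,0,0,0,0.95,0,-0.14,0,0,0,1,0,-0.14,0,0,0]'
python3 go.py .240 -.043 .014
python3 - <<'E'
from h import *
im=camera("wrist")[:,:,::-1]; cv2.imwrite("pics/w3.png",im)
E
```

```text
time: 8.05
position: [0.5451, 0.1619, 0.1015]
tool_rot: [0.614, 0.789, 0.0, 0.0]
ft_force: [0.7, 0.8, 0.4]
grip_width: 0.0081
grip_force: 0.0
t 8.05 target [0.5421 0.1711 0.1014] pos [0.5451 0.1619 0.1015] shift units [ 0.121 -0.008  0.001] turn z units -0.0 tipg [ 0.2304 -0.0436  0.0156] F [0.67 0.76 0.44]
```

View pics/w3.png

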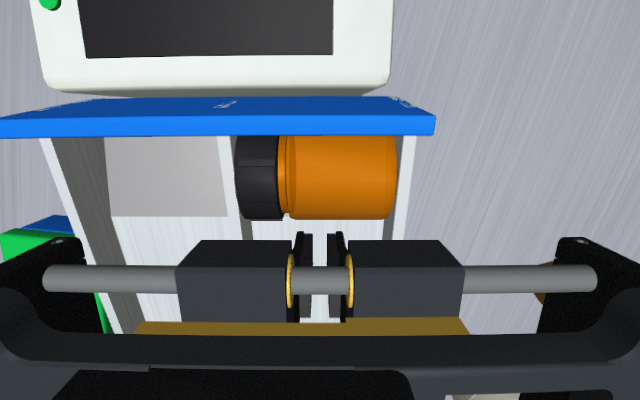

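The jar, at (317,177), has rolled into the seat against the blue stop and left the fingers. I'll back off and rise.

```bash
python3 -m inch '[-0.1,0,0,0,0,0,-0.2,0,-0.05,0,0,0,-0.2,0,-0.4,0,0,0,-0.2,0,-0.8,0,0,0,-0.2,0,-1,0,0,0,-0.2,0,-1,0,0,0]'
python3 -m inch '[-0.4,0,-0.3,0,0,0,-0.8,0,-0.6,0,0,0,-1,0,-0.6,0,0,0,-1,0,-0.6,0,0,0,-1,0,-0.6,0,0,0,-1,0,-0.6,0,0,0]'
python3 - <<'E'
from h import *
p=np.load("p.npy")
a=camera("top");b=camera("scene")
for c,near in(("top",[198,216]),("scene",[447,199])):
    q=proj(c,g2w(p,[[.279,-.043,.016]]))[0]
    print(c,"seat",q.round(1),[(r["bbox"],round(r["conf"],2)) for r in cut_out(c,"amber_jar")])
cv2.imwrite("pics/end.png",np.vstack([a[100:350,120:520],b[110:360,170:570]])[:,:,::-1])
E
```

```text
time: 8.6
position: [0.5523, 0.1449, 0.1856]
tool_rot: [0.614, 0.789, 0.003, 0.003]
ft_force: [0.7, 0.0, 0.1]
grip_width: 0.008
grip_force: 0.0
time: 9.1
position: [0.5677, 0.0683, 0.2282]
tool_rot: [0.614, 0.789, -0.001, -0.001]
ft_force: [0.3, -0.3, 0.4]
grip_width: 0.0078
grip_force: 0.0
top seat [198.  220.5] [([358.0, 97.1, 418.4, 153.6], 0.73)]
scene seat [446.8 195.4] [([390.3, 312.3, 428.3, 357.4], 0.62), ([426.2, 169.4, 465.4, 216.8], 0.6), ([178.0, 252.7, 254.3, 319.0], 0.58)]
```

View pics/end.png

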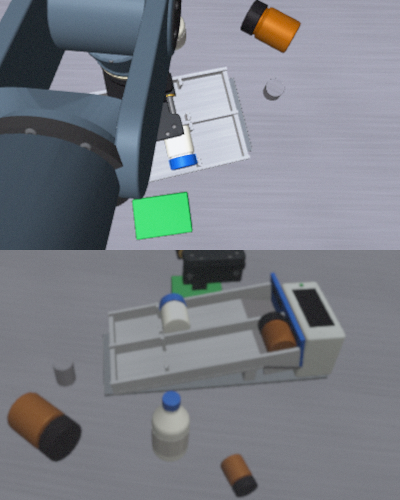

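The scene view shows the amber jar seated against the blue stop, straight across the lane (scene pixel about (446,193), predicted (447,195)). The white jar, bottle, box and weight are where they were, and the arm is clear.

```bash
python3 -c "
from rig import *
print(hand_in())"
```

```text
the job is handed in; nothing more can be done
None
```

I pushed the amber jar over the crest into the seat against the blue end stop; it stayed there after the arm backed off, nothing else appeared to have moved, and I handed the job in at about 9 s (no verdict was returned).

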